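Peel the top tray off a clinging stack and hold it out

TASK

Take the top tray off the stack of white trays by the finger tab at its one corner: sprung clips make the trays cling together, so peel it, raising the tab corner until it has clearly come away while the opposite corner still sits in the stack, then lift it clear and leave the other trays standing where they are. Carry it over the wooden board with the two cheeses and finish while still holding it there, level and still, centred over the board and some 15 cm above the counter, ready for a colleague to load. Do not touch the cheeses on the board or shift anything else.

Things in the scene. Friction and masses are not known exactly. Their poses are not given: they have to be found in the camera images.
- tab_grip (a point): Centre of the top tray's finger tab, a white upright plate across one corner of the rim, the only tab on the stack: 10 mm thick, 32 wide, standing 32 above the rim top; this point is 20 mm above the rim. Axes as tray_center; the thickness lies along the tray's diagonal, the line from far_corner to tab_corner. At (-74,-51,+36.5) mm from tray_center. Grip across the thickness, tips above the rim.
- tray_center (a point): Centre of the top tray (body top_tray): white plastic, 174 x 124 mm over the rim, 33 high with its short feet, 0.2 kg; x lengthwise, z up, point at half height. Nested with its feet 36 mm above the counter, the lower trays' sprung clips snapping over its rim (about 2 N each, freed after 6 mm of rise): a straight pull lifts the lower trays too, a 12 degree turn about far_corner frees it bit by bit.
- tab_corner (a point): Rim corner of the top tray at the tab, (-80, -55, +16.5) mm from tray_center in the tray's frame.
- far_corner (a point): Rim corner of the top tray opposite the tab, (+80, +55, +16.5) mm from tray_center in the tray's frame.
- lower_center (a point): Middle of the lower part of the stack (body lower_trays): three nested trays of the same form, one loose piece of about 0.7 kg, rim 57 mm above the counter; this point is on its middle axis 28.5 mm above the counter. Axes as the top tray. Five small sprung clips (16 mm wide, 5 mm above the top tray's rim) stand on its rim, three on the long sides, two on the short side away from the tab.
- board_center (a point): Centre of the upper face of the wooden board, 110 x 150 x 16 mm (y along its length), fixed, lying flat on the counter left of the stack.
- drum_cheese: Drum-shaped goat cheese, 62 mm across, 72 mm high, standing loose on the board; origin at the centre of its underside. Its top is 88 mm above the counter.
- brick_cheese: Tapered grey brick cheese, 57 x 63 x 54 mm, standing loose on the board; origin at the centre of its underside.
- price_sign: Price card on a round foot, 106 mm high, loose bystander behind the stack; origin at the centre of its underside.
- pyramid_cheese: Pyramid cheese, 76 x 78 x 80 mm, loose bystander left of the board; origin at the centre of its underside.
- jar: Honey jar, 71 mm across, 110 mm high, loose bystander behind the stack; origin at the centre of its underside.

How it is judged:
On the way, in this order (a step that is already met when the one before it is completed fails the run):
1. the tab corner of the top tray is raised by more than 15 mm out of the stack while the opposite corner is raised by less than 8 mm (z of tab_corner in the frame of lower_center above 0.0555 m and z of far_corner in the frame of lower_center below 0.0485 m), for 0.1 s.
2. the top tray is clear of the stack, touching it nowhere, both corners raised more than 30 mm (z of each of tab_corner, far_corner in the frame of lower_center above 0.0705 m and contact force between top_tray and lower_trays below 0.05 N), for 0.1 s.
At the end, for the whole second after the job is handed in: The top tray is held by the fingers and by nothing else, its centre within 40 mm of the board's centre seen from above and 120 to 200 mm above the counter, level within 0.12 rad, still; the lower trays stand flat within 30 mm of where they were (horizontal distance between tray_center and board_center below 0.04 m and height (world z) of tray_center between 0.12 and 0.2 m and angle between tray_center's own z axis and vertical below 0.12 rad and linear speed of top_tray below 0.02 m/s and contact force between the fingers and top_tray above 1 N and contact force between top_tray and drum_cheese below 0.05 N and contact force between top_tray and brick_cheese below 0.05 N and contact force between top_tray and lower_trays below 0.05 N and distance of lower_center from where it was at the start of the episode below 0.03 m and angle between lower_center's own z axis and vertical below 0.05 rad); the arm keeps its last pose, push and grip.
It fails at once if the lower trays are tipped by more than 0.1 rad or shifted or lifted by more than 30 mm (angle between lower_center's own z axis and vertical above 0.1 rad or distance of lower_center from where it was at the start of the episode above 0.03 m).
It fails at once if a cheese on the board is touched or shoved (contact force between any of the arm, top_tray and drum_cheese above 0.5 N or contact force between any of the arm, top_tray and brick_cheese above 0.5 N or distance of any of drum_cheese, brick_cheese from where it was at the start of the episode above 0.02 m).
It fails at once if a bystander behind the stack is moved by more than 20 mm (distance of any of price_sign, pyramid_cheese, jar from where it was at the start of the episode above 0.02 m).
It also fails if it takes over 48 s, if anything falls off the work surface, if the arm or the gripper's body presses on something with over 40 N, if the wrist force passes 120 N, or if a joint passes its speed limit or range.

ROBOT

A 7-joint arm with a two-finger parallel gripper is mounted at the origin on a cart in front of the work surface, level with it; the furniture and walls round the work are solid. World frame = base frame: x ahead of the robot, y to its left, z up, the work surface at z = 0. Lengths are in m, angles in rad, forces in N, time in s.
With the tool pointing down it reaches from about 0.4 to 0.85 m from the base axis. Payload 6.9 kg.
Tool frame: the origin (TCP) lies where the fingers leave the gripper's body, on its centre line; the fingertips stand 73 mm ahead of it and the grasp point (between the pads) lies 54 mm ahead of it; z points along the fingers, y is the line along which they close (so a half turn about z gives the same grasp; the last joint's range is limited). The gripper opens to 85 mm and grips with 20 to 120 N. Pads are 22 mm wide; open, the fingers measure 114 mm over their backs; the gripper's body (76 mm by 85 mm) begins 54 mm behind the grasp point. The pads swing forward as they close: fully open they stand 13 mm farther back than shut.
Start: joints at [-1.157, 0.507, -0.238, 1.5, 0.126, 1.149, -0.155], TCP at [0.19, 0.595, 0.304] pointing down, gripper open.
Joint ranges: [-3.08, 3.08], [-0.24, 2.05], [-1.43, 1.35], [0, 2.5], [-1.52, 4.66], [0.17, 1.96], [-2.89, 2.89]. Speed limits (rad/s): [2.39, 2.39, 3.14, 3.14, 3.14, 3.14, 3.14].

INTERFACE

Orientations are given as a unit quaternion [w, x, y, z].
In Python, from workcell import env, eyes gives the robot as it stands.
- The arm moves only by the tool apply_moves, never from a script. Its arguments are lists of equal length, an entry for each row: "dp": the shift along the world's x, y, z in mm, a list of three; "twist": the turn, a rotation vector about the world's x, y, z in rad, a list of three. In form: {"dp": [[dx, dy, dz], ...], "twist": [[rx, ry, rz], ...]}. A call has 1 to 5 rows; each row is the pose to reach, as a shift and turn from the pose commanded when the call began; what a row does not reach only later rows make up. A row lasts 1/12 s, in which the tool goes at most 41.7 mm and 7.16 degrees, less where a joint would pass 70% of its speed; a pose out of reach is approached as far as the arm can. A call with a gripper value outside its range is refused whole. "fingers" is the finger opening in mm, from 0 to 85.4, set as the call begins (left out, the last holds). The fingers move at their own pace and stop on an object; "grip_force" is the grip in N (left out, the last holds). Time passes only in rows, so rows that repeat a pose let the fingers close. It gives the time, the measured TCP pose, the force, the opening and the grip force at its end, in the units of the state.
- env.sense(): the state, without advancing time (a new reading comes with each control period).
- eyes.capture(name): name is "scene" or "top" or "wrist"; returns (picture, depth): 480x640x3 uint8, red, green, blue; 480x640 float32, m along the optical axis (not along the pixel's ray), 0 where there is no reading.
- eyes.calibration(name): a dict with "fx", "fy", "cx", "cy" (pixels), "cam_to_world" (4x4, takes a point from camera to world coordinates); the wrist camera has in their place "hand_eye" (4x4, takes a point from camera to tool coordinates, whose origin is the TCP and whose axes are the flange's). Camera axes: x right, y down, z forward; pixel columns grow to the right and rows downward; lengths in m; the calibration is good to about 2 mm. A picture is of the moment at which its call begins: read the wrist's pose just before it. calibration takes no time and is no camera call.
- env.finish_job(): hands the job in; it is judged then, once.
The state is a dict: "clock": time; "joint_pos": joint angles; "dq": joint speeds; "joint_torque": joint torques, N m; "eef_pos": TCP position; "ee_rot": TCP orientation; "contact_force": force on the tool from outside, world axes, zero at the start; "ft_torque": the same for the moment, N m; "finger_gap": finger opening in m; "grip_force": force on a finger pad.
Only numpy, scipy, OpenCV 4.12 (cv2) and the standard library are available. Lean on these libraries where they do the work, as an engineer would, in place of code of your own. Each camera call takes 0.05 s, during which the arm holds its last target. There are 200 camera calls.

## Working session

There is one attempt and no reset: what is moved stays moved. The work goes in short steps, Python scripts to look and compute and a tool call to move; the robot and the scene stay as the last step left them, time stands still between calls to the robot, and variables do not carry over. Pictures are saved under pics/ and viewed, at most 10 in all, crops included, and the job is handed in when it is done.

Besides the shell and the picture viewer there is one more tool, called after "Request:" as name(argument=value, ...), one argument or row to a line, values as JSON. apply_moves: Moves the arm, as the interface text tells. Its arguments: {"type":"object","properties":{"dp":{"type":"array"},"twist":{"type":"array"},"fingers":{"type":"number"},"grip_force":{"type":"number"}},"required":["dp","twist"]}

```bash
mkdir -p pics; ls
python3 - <<'E'
from workcell import env, eyes
import cv2,numpy as np
s=env.sense();print(s)
for n in("top","scene"):
    p,d=eyes.capture(n);cv2.imwrite(f"pics/{n}0.png",p[:,:,::-1]);np.save(f"{n}0.npy",d)
    print(n,eyes.calibration(n))
E
```

```text
pics
{'clock': 0.0, 'joint_pos': array([-1.15650356,  0.50837669, -0.23752254,  1.50111739,  0.1257358 ,
        1.14891345, -0.15482972]), 'dq': array([-0.00085309, -0.00082358, -0.00080303, -0.00174568, -0.0004087 ,
       -0.00050055, -0.00087439]), 'joint_torque': array([-5.80309061e-04, -6.20598149e+01, -2.18610294e+00, -2.49647659e+01,
        1.28554882e-02,  1.19464961e-02,  1.87647726e-05]), 'eef_pos': array([0.1899143 , 0.5950625 , 0.30301069]), 'ee_rot': array([-1.08566275e-04,  1.53784340e-01,  9.88104017e-01, -9.04036114e-04]), 'contact_force': array([-0.34356234, -0.45616754, -0.2499295 ]), 'ft_torque': array([-0.01379486,  0.0264225 , -0.01653725]), 'grip_force': 0.0, 'finger_gap': 0.08516204899840835}
top {'fx': 450.82713958326946, 'fy': 450.82713958326946, 'cx': 315.9533534351657, 'cy': 238.9349427136605, 'cam_to_world': array([[ 0.00540081, -0.99314178,  0.11679144,  0.55988842],
       [-0.99977032, -0.00294037,  0.02122896,  0.31798293],
       [-0.02073996, -0.11687926, -0.99292955,  0.94993609],
       [ 0.        ,  0.        ,  0.        ,  1.        ]])}
scene {'fx': 574.5772187997803, 'fy': 574.5772187997803, 'cx': 318.6947480776022, 'cy': 225.8359627369132, 'cam_to_world': array([[ 0.7547196 , -0.36276669,  0.54662478,  0.03780986],
       [-0.65574823, -0.44230216,  0.61185216, -0.32233418],
       [ 0.01981373, -0.82022505, -0.57169772,  0.70778197],
       [ 0.        ,  0.        ,  0.        ,  1.        ]])}
```

View pics/top0.png

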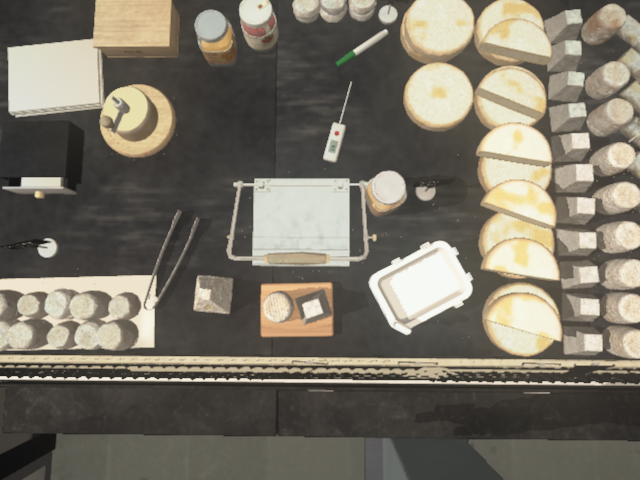

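View pics/scene0.png

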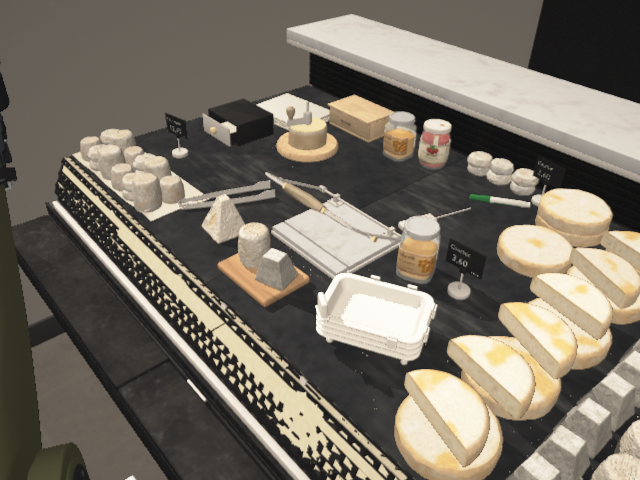

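The top view shows the stack at about (421,287), the board at (297,309) and the jar at (386,192). In the scene view the tab stands at (322,303). I'll enlarge the stack next.

```bash
cat > h.py <<'E'
import numpy as np,cv2
from workcell import env,eyes
def cloud(n,d):
    c=eyes.calibration(n);v,u=np.mgrid[:480,:640]
    P=np.stack([(u-c['cx'])/c['fx']*d,(v-c['cy'])/c['fy']*d,d,np.ones_like(d)],-1)
    W=(P@c['cam_to_world'].T)[...,:3];W[d<=0]=np.nan
    return W
E
python3 - <<'E'
from h import *
p=cv2.imread('pics/top0.png');d=np.load('top0.npy');W=cloud('top',d)
c1=cv2.resize(p[230:345,360:480],None,fx=5,fy=5,interpolation=cv2.INTER_CUBIC)
cv2.imwrite('pics/c1.png',c1)
p2=cv2.imread('pics/scene0.png');cv2.imwrite('pics/c2.png',cv2.resize(p2[265:370,305:445],None,fx=5,fy=5,interpolation=cv2.INTER_CUBIC))
for n,pp,D in(('top',p,d),('scene',p2,np.load('scene0.npy'))):
    W=cloud(n,D);z=W[...,2]
    m=(pp.min(2)>110)&(z>.045)&(z<.13)&(W[...,0]>.36)&(W[...,0]<.62)&(W[...,1]>-.05)&(W[...,1]<.22)
    Q=W[m];print(n,Q.shape,Q.min(0),Q.max(0))
    r=Q[(Q[:,2]>.06)&(Q[:,2]<.075)]
    print(cv2.minAreaRect(r[:,:2].astype(np.float32)*1000))
    t=Q[Q[:,2]>.082];print('tab',len(t),t.mean(0) if len(t) else 0,t.min(0) if len(t) else 0,t.max(0) if len(t) else 0)
W=cloud('top',d)
for q in [(262,284),(332,284),(332,336),(262,336),(266,290),(330,330)]:print(q,W[q[1],q[0]].round(4))
m=(W[...,2]>.025)&(W[...,0]>.38)&(W[...,0]<.5)&(W[...,1]>.22)&(W[...,1]<.45)
print('cheeses',W[m].min(0),W[m].max(0));
E
```

```text
top (6083, 3) [ 0.48093937 -0.04999599  0.045009  ] [0.61992001 0.21999681 0.10425098]
((550.3375854492188, 84.96430969238281), (138.3675079345703, 269.9461364746094), 0.15614257752895355)
tab 100 [0.49601483 0.17657288 0.09995665] [0.48506178 0.16124258 0.08205418] [0.50550807 0.1908304  0.10425098]
scene (7620, 3) [ 0.47794222 -0.0499828   0.04500562] [0.61999869 0.21977638 0.103575  ]
((548.9498291015625, 84.91018676757812), (141.928466796875, 269.701171875), 0.03224390372633934)
tab 163 [0.48896604 0.17019106 0.0961124 ] [0.48113771 0.15874214 0.0823477 ] [0.50140297 0.18806797 0.103575  ]
(262, 284) [0.5757 0.4494 0.0131]
(332, 284) [ 0.5767  0.3041 -0.0021]
(332, 336) [ 0.4695  0.304  -0.0006]
(262, 336) [0.4698 0.4473 0.0134]
(266, 290) [0.5633 0.4408 0.0136]
(330, 330) [0.483  0.3083 0.0156]
cheeses [0.49966106 0.35480724 0.02888244] [0.49997438 0.36283591 0.03400535]
```

View pics/c1.png

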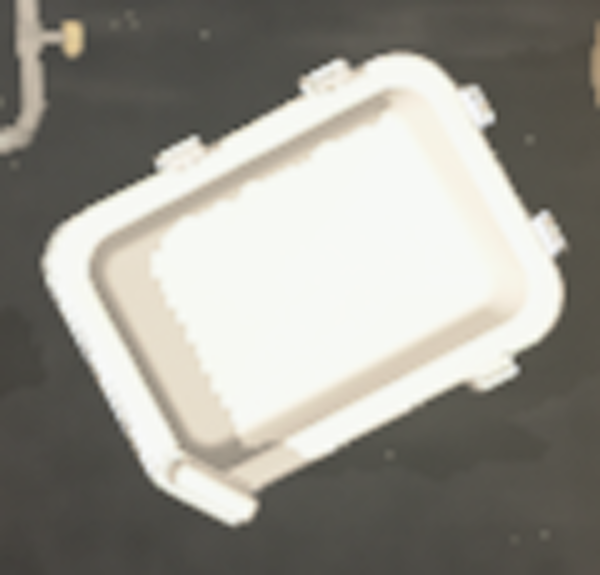

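View pics/c2.png

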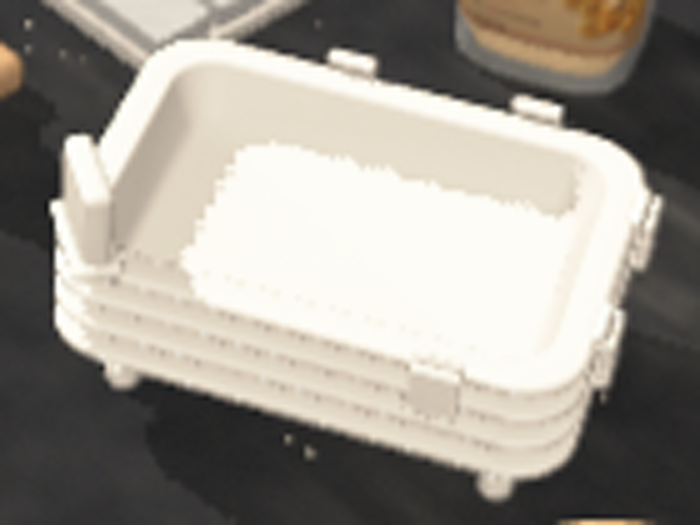

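The crops show the tab at the tray's lower-left corner in the top view, with its top face centred near crop (215,492). The five clips are at (330,78), (182,152), (475,105), (548,235) and (493,372). Next I'll fit the poses.

```bash
cat >> h.py <<'E'
def onplane(n,uv,z):
    c=eyes.calibration(n);uv=np.atleast_2d(np.asarray(uv,float));T=c['cam_to_world']
    r=np.c_[(uv[:,0]-c['cx'])/c['fx'],(uv[:,1]-c['cy'])/c['fy'],np.ones(len(uv))]@T[:3,:3].T
    return T[:3,3]+r*((z-T[2,3])/r[:,2])[:,None]
E
python3 - <<'E'
from h import *
# outer rim edge points read off crop c1 (rim plane .069), away from tab & clips
cr=lambda a:np.array(a,float)/5+[360,230]-.4
for z in(.069,):
    E={'left':[(62,290),(90,345),(120,400),(145,445)],'top':[(110,195),(150,172),(215,140),(290,102),(360,65)],
       'right':[(445,75),(500,145),(525,195)],'bottom':[(300,458),(350,430),(400,404),(450,380)]}
    L={}
    for k,v in E.items():
        P=onplane('top',cr(v),z)[:,:2]
        vx,vy,x,y=cv2.fitLine(P.astype(np.float32),cv2.DIST_L2,0,.01,.01).ravel();L[k]=(np.array([x,y]),np.array([vx,vy]))
        print(k,np.degrees(np.arctan2(vy,vx)))
    X=lambda a,b:L[a][0]+L[a][1]*np.linalg.solve(np.c_[L[a][1],-L[b][1]],L[b][0]-L[a][0])[0]
    C=np.array([X('left','top'),X('top','right'),X('right','bottom'),X('bottom','left')])
    print('corners',C,'centre',C.mean(0),[np.linalg.norm(C[i]-C[i-1]) for i in range(4)])
for yaw in(-62,-63,-64):
    a=np.radians(yaw);R=np.array([[np.cos(a),-np.sin(a)],[np.sin(a),np.cos(a)]])
    print(yaw,'tab pred',C.mean(0)+R@[-.074,-.051])
print('tab top',onplane('top',cr([(215,492),(180,468),(250,512)]),.101))
c2=lambda a:np.array(a,float)/5+[305,265]-.4
print('tab scene top',onplane('scene',c2([(85,160)]),.101))
print('board',onplane('top',[(261.5,284),(332.5,283),(333,335.5),(262,336)],.016).mean(0),onplane('top',[(261.5,284),(332.5,283),(333,335.5),(262,336)],.016))
E
```

```text
left 27.94011
top -62.646744
right 32.710316
bottom -62.700073
corners [[0.59028    0.23926051]
 [0.6690316  0.08702933]
 [0.5657471  0.02069553]
 [0.4824542  0.182073  ]] centre [0.57687825 0.13226458] [np.float32(0.1220525), np.float32(0.17139474), np.float32(0.12275125), np.float32(0.18160503)]
-62 tab pred [0.49710703 0.17365966]
-63 tab pred [0.49784162 0.17504555]
-64 tab pred [0.49860029 0.17641842]
tab top [[0.49465818 0.17524383 0.101     ]
 [0.50330213 0.18799019 0.101     ]
 [0.48749056 0.16250934 0.101     ]]
tab scene top [[0.49407066 0.17749929 0.101     ]]
board [0.52404731 0.3756356  0.016     ] [[0.57560502 0.45003655 0.016     ]
 [0.57839526 0.30334562 0.016     ]
 [0.47212752 0.3022111  0.016     ]
 [0.47006142 0.44694915 0.016     ]]
```

Request:
apply_moves(
  dp=[
    [20,-28,0],
    [40,-56,0],
    [60,-84,0],
    [80,-112,0],
    [100,-140,0],
  ],
  twist=[
    [0,0,-0.12],
    [0,0,-0.24],
    [0,0,-0.36],
    [0,0,-0.48],
    [0,0,-0.58],
  ],
  fingers=50,
  grip_force=60,
)

```text
clock: 0.52
eef_pos: [0.2906, 0.4538, 0.3036]
ee_rot: [-0.0, 0.433, 0.902, -0.0]
contact_force: [-0.1, 1.1, 0.2]
finger_gap: 0.05
grip_force: 0.0
```

Request:
apply_moves(
  dp=[
    [20,-28,0],
    [40,-56,0],
    [60,-84,0],
    [80,-112,0],
    [100,-140,0],
  ],
  twist=[
    [0,0,-0.12],
    [0,0,-0.24],
    [0,0,-0.36],
    [0,0,-0.48],
    [0,0,-0.58],
  ],
)

```text
clock: 0.93
eef_pos: [0.3905, 0.3138, 0.3037]
ee_rot: [-0.0, 0.672, 0.74, -0.0]
contact_force: [0.5, 0.3, 0.6]
finger_gap: 0.0499
grip_force: 0.0
```

Request:
apply_moves(
  dp=[
    [20,-28,-10],
    [40,-56,-20],
    [60,-84,-30],
    [80,-112,-40],
    [105,-140,-50],
  ],
  twist=[
    [0,0,-0.12],
    [0,0,-0.24],
    [0,0,-0.36],
    [0,0,-0.48],
    [0,0,-0.591],
  ],
)

```text
clock: 1.35
eef_pos: [0.4948, 0.1741, 0.2533]
ee_rot: [-0.0, 0.859, 0.513, -0.0]
contact_force: [0.1, 2.1, -0.1]
finger_gap: 0.05
grip_force: 0.0
```

Request:
apply_moves(
  dp=[
    [0,0,0],
    [0,0,0],
  ],
  twist=[
    [0,0,0],
    [0,0,0],
  ],
)

```text
clock: 1.52
eef_pos: [0.4957, 0.1732, 0.253]
ee_rot: [0.0, 0.858, 0.513, -0.001]
contact_force: [-0.3, 0.8, -0.3]
finger_gap: 0.0499
grip_force: 0.0
```

Run:
```python
from h import *
s=env.sense();p,d=eyes.capture('wrist');c=eyes.calibration('wrist');print(c)
cv2.imwrite('pics/w1.png',p[:,:,::-1])
from scipy.spatial.transform import Rotation as Ro
R=Ro.from_quat(s['ee_rot'],scalar_first=True).as_matrix()
T=np.eye(4);T[:3,:3]=R;T[:3,3]=s['eef_pos'];M=T@c['hand_eye']
v,u=np.mgrid[:480,:640];P=np.stack([(u-c['cx'])/c['fx']*d,(v-c['cy'])/c['fy']*d,d,np.ones_like(d)],-1)
W=(P@M.T)[...,:3]
m=(d>0)&(W[...,2]>.085)&(W[...,2]<.12)&(np.hypot(W[...,0]-.495,W[...,1]-.175)<.05)
Q=W[m];print(len(Q),Q.min(0),Q.max(0));t=Q[Q[:,2]>Q[:,2].max()-.006]
r=cv2.minAreaRect((t[:,:2]*1000).astype(np.float32));print(r)
print('eef',s['eef_pos'],R.round(3))
# rim heights along ring
m=(d>0)&(W[...,2]>.06)&(W[...,2]<.08)&(p.min(2)>120);Q=W[m];print(len(Q),np.median(Q[:,2]))
r=cv2.minAreaRect((Q[:,:2]*1000).astype(np.float32));print('rim',r)
```

```text
{'fx': 390.1362149754352, 'fy': 390.1362149754352, 'cx': 321.44550885893284, 'cy': 240.82820312036515, 'hand_eye': array([[ 2.56155776e-04, -9.52982645e-01, -3.03024774e-01,
         7.72964858e-02],
       [ 9.99999653e-01,  4.84245284e-04, -6.77573856e-04,
        -2.45591890e-05],
       [ 7.92454443e-04, -3.03024495e-01,  9.52982438e-01,
        -7.06100907e-02],
       [ 0.00000000e+00,  0.00000000e+00,  0.00000000e+00,
         1.00000000e+00]])}
879 [0.48294275 0.15952594 0.08509776] [0.5042906  0.18972174 0.1031915 ]
((493.855712890625, 174.77305603027344), (31.28801155090332, 9.873703002929688), 61.94131851196289)
eef [0.49569501 0.17316123 0.25297961] [[ 0.474  0.881 -0.001]
 [ 0.881 -0.474 -0.002]
 [-0.002 -0.    -1.   ]]
25284 0.06951484863182139
rim ((573.5343017578125, 71.31929016113281), (342.4251708984375, 226.32066345214844), 76.66255187988281)
```

View pics/w1.png

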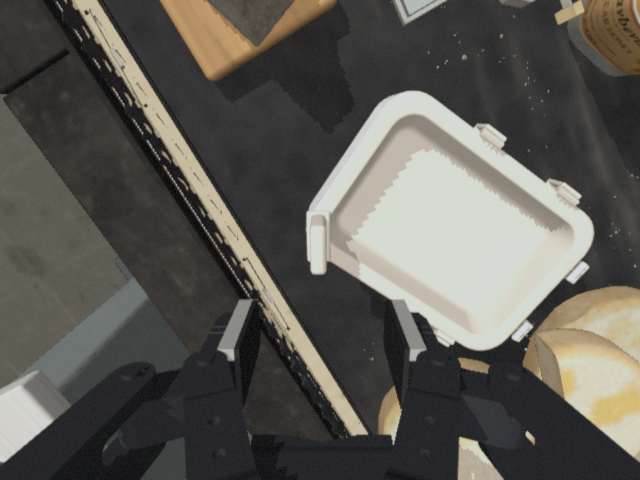

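The wrist view shows the tab at (318,240), lying between the fingers' closing lines. The measured tab centre is (0.494, 0.1748). Now I'll descend.

Request:
apply_moves(
  dp=[
    [-2,2,-20],
    [-2,2,-45],
    [-2,2,-65],
    [-2,2,-80],
    [-2,2,-80],
  ],
  twist=[
    [0,0,0],
    [0,0,0],
    [0,0,0],
    [0,0,0],
    [0,0,0],
  ],
)

```text
clock: 1.98
eef_pos: [0.4907, 0.1788, 0.1714]
ee_rot: [-0.001, 0.856, 0.516, -0.002]
contact_force: [-0.6, -1.0, 0.7]
finger_gap: 0.0499
grip_force: 0.0
```

Request:
apply_moves(
  dp=[
    [0,0,-9],
    [0,0,-18],
    [0,0,-26],
    [0,0,-26],
    [0,0,-26],
  ],
  twist=[
    [0,0,0],
    [0,0,0],
    [0,0,0],
    [0,0,0],
    [0,0,0],
  ],
)

```text
clock: 2.4
eef_pos: [0.4928, 0.1775, 0.1477]
ee_rot: [-0.0, 0.857, 0.515, -0.0]
contact_force: [0.7, 0.5, 0.6]
finger_gap: 0.0498
grip_force: 0.0
```

Request:
apply_moves(
  dp=[
    [0,0,0],
    [0,0,0],
    [0,0,0],
  ],
  twist=[
    [0,0,0],
    [0,0,0],
    [0,0,0],
  ],
)

```text
clock: 2.65
eef_pos: [0.4932, 0.1775, 0.1483]
ee_rot: [0.0, 0.857, 0.515, 0.0]
contact_force: [0.1, 0.1, 0.0]
finger_gap: 0.0502
grip_force: 0.0
```

Request:
apply_moves(
  dp=[
    [1,-2.5,-2],
    [1,-2.5,-2],
    [1,-2.5,-2],
  ],
  twist=[
    [0,0,0],
    [0,0,0],
    [0,0,0],
  ],
)

```text
clock: 2.9
eef_pos: [0.494, 0.1746, 0.1459]
ee_rot: [0.0, 0.857, 0.515, -0.0]
contact_force: [0.3, -0.3, 0.4]
finger_gap: 0.0499
grip_force: 0.0
```

Request:
apply_moves(
  dp=[
    [0,0,0],
    [0,0,0],
    [0,0,0],
    [0,0,0],
    [0,0,0],
  ],
  twist=[
    [0,0,0],
    [0,0,0],
    [0,0,0],
    [0,0,0],
    [0,0,0],
  ],
  fingers=20,
)

```text
clock: 3.32
eef_pos: [0.494, 0.1749, 0.1459]
ee_rot: [-0.0, 0.857, 0.515, -0.0]
contact_force: [-0.1, -0.4, 0.1]
finger_gap: 0.0197
grip_force: 0.0
```

Request:
apply_moves(
  dp=[
    [0,0,0],
    [0,0,0],
    [0,0,0],
    [0,0,0],
    [0,0,0],
  ],
  twist=[
    [0,0,0],
    [0,0,0],
    [0,0,0],
    [0,0,0],
    [0,0,0],
  ],
  fingers=5,
  grip_force=60,
)

```text
clock: 3.73
eef_pos: [0.494, 0.175, 0.146]
ee_rot: [-0.0, 0.857, 0.515, 0.0]
contact_force: [-0.8, 1.0, 3.0]
finger_gap: 0.0093
grip_force: 59.2
```

Request:
apply_moves(
  dp=[
    [1.2,-0.6,3.3],
    [2.5,-1.3,6.5],
    [3.8,-2.0,9.7],
    [3.8,-2.0,9.7],
    [3.8,-2.0,9.7],
  ],
  twist=[
    [0.0082,0.0154,0],
    [0.0164,0.0308,0],
    [0.0246,0.0462,0],
    [0.0246,0.0462,0],
    [0.0246,0.0462,0],
  ],
)

```text
clock: 4.15
eef_pos: [0.4979, 0.1727, 0.1552]
ee_rot: [-0.022, 0.857, 0.515, -0.013]
contact_force: [1.4, -1.1, -3.0]
finger_gap: 0.0091
grip_force: 58.8
```

Request:
apply_moves(
  dp=[
    [1.4,-0.8,3.1],
    [2.8,-1.5,6.3],
    [4.2,-2.3,9.4],
    [4.2,-2.3,9.4],
    [4.2,-2.3,9.4],
  ],
  twist=[
    [0.0082,0.0154,0],
    [0.0164,0.0308,0],
    [0.0246,0.0462,0],
    [0.0246,0.0462,0],
    [0.0246,0.0462,0],
  ],
)

```text
clock: 4.57
eef_pos: [0.5014, 0.1706, 0.1644]
ee_rot: [-0.045, 0.856, 0.514, -0.027]
contact_force: [0.1, -0.6, -4.3]
finger_gap: 0.009
grip_force: 58.9
```

Request:
apply_moves(
  dp=[
    [1.6,-0.8,3.1],
    [3.1,-1.6,6.1],
    [4.7,-2.4,9.2],
    [4.7,-2.4,9.2],
    [4.7,-2.4,9.2],
  ],
  twist=[
    [0.0082,0.0154,0],
    [0.0164,0.0308,0],
    [0.0246,0.0462,0],
    [0.0246,0.0462,0],
    [0.0246,0.0462,0],
  ],
)

```text
clock: 4.98
eef_pos: [0.5062, 0.1683, 0.1737]
ee_rot: [-0.067, 0.855, 0.513, -0.041]
contact_force: [-0.7, 0.1, -3.1]
finger_gap: 0.0091
grip_force: 59.1
```

Run:
```python
from h import *
p,d=eyes.capture('scene');cv2.imwrite('pics/s1.png',cv2.resize(p[230:380,295:465,::-1],None,fx=4,fy=4,interpolation=cv2.INTER_CUBIC))
```

```text
(no output)
```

View pics/s1.png

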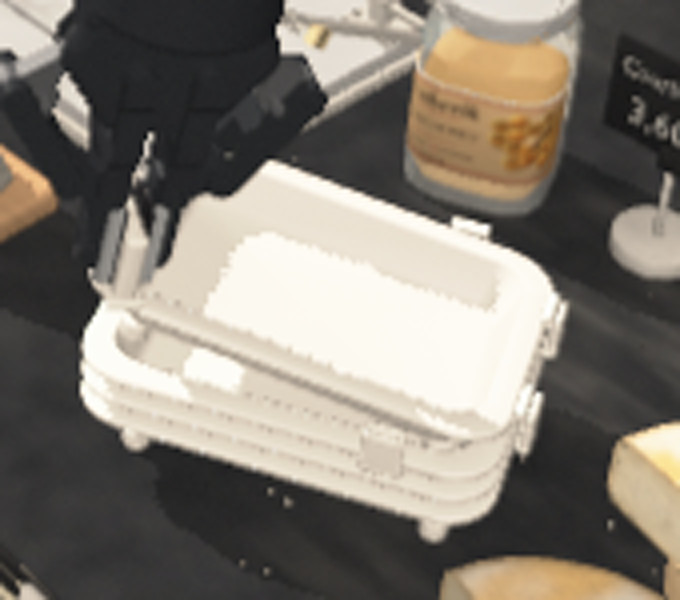

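The peel is working. The tab corner at (120,290) stands well above the lower rim at (100,330), the far end near (540,270) is still seated, and the stack is in place. I'll go on to 12° and then beyond.

Request:
apply_moves(
  dp=[
    [1.7,-0.9,3.0],
    [3.3,-1.8,5.9],
    [5.0,-2.7,8.9],
    [5.0,-2.7,8.9],
    [5.0,-2.7,8.9],
  ],
  twist=[
    [0.0082,0.0154,0],
    [0.0164,0.0308,0],
    [0.0246,0.0462,0],
    [0.0246,0.0462,0],
    [0.0246,0.0462,0],
  ],
)

```text
clock: 5.45
eef_pos: [0.5112, 0.1657, 0.1828]
ee_rot: [-0.089, 0.853, 0.512, -0.054]
contact_force: [-1.2, 0.6, -2.4]
finger_gap: 0.009
grip_force: 59.3
```

Request:
apply_moves(
  dp=[
    [0,0,2],
    [0,0,4],
    [0,0,6],
    [0,0,8],
    [0,0,8],
  ],
  twist=[
    [0,0,0],
    [0,0,0],
    [0,0,0],
    [0,0,0],
    [0,0,0],
  ],
)

```text
clock: 5.87
eef_pos: [0.5125, 0.1654, 0.1918]
ee_rot: [-0.089, 0.853, 0.512, -0.053]
contact_force: [-0.2, -0.2, -1.9]
finger_gap: 0.0085
grip_force: 59.2
```

Run:
```python
from h import *
p,d=eyes.capture('scene');cv2.imwrite('pics/s2.png',cv2.resize(p[230:380,295:465,::-1],None,fx=4,fy=4,interpolation=cv2.INTER_CUBIC))
```

```text
(no output)
```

View pics/s2.png

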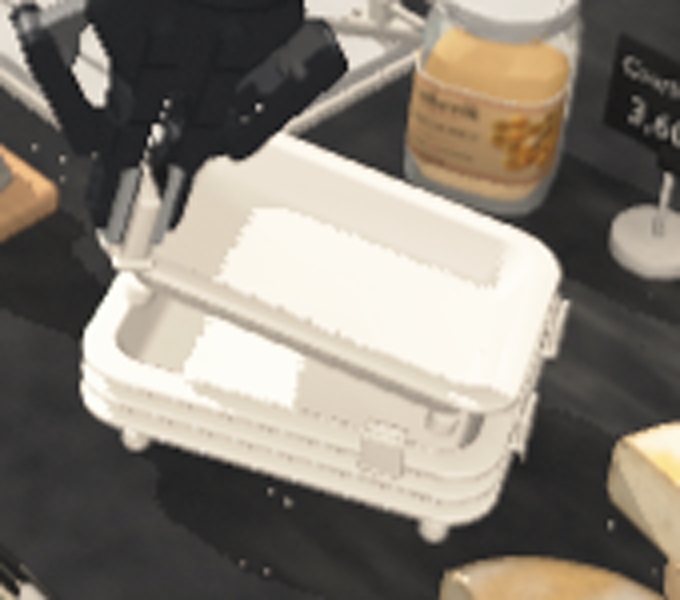

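The tray is free: the wrist reads about 2 N, its weight, and the picture shows the far end out of its clips near (550,300) with the stack unmoved. I'll lift, level and carry.

Request:
apply_moves(
  dp=[
    [0,0,10],
    [0,0,22],
    [0,0,36],
    [0,0,50],
    [0,0,62],
  ],
  twist=[
    [0,0,0],
    [0,0,0],
    [0,0,0],
    [0,0,0],
    [0,0,0],
  ],
)

```text
clock: 6.33
eef_pos: [0.512, 0.1654, 0.2547]
ee_rot: [-0.089, 0.853, 0.512, -0.053]
contact_force: [-0.8, 0.1, -2.2]
finger_gap: 0.0093
grip_force: 59.3
```

Request:
apply_moves(
  dp=[
    [0,0,2],
    [0,0,4],
    [0,0,5],
    [0,0,5],
    [0,0,5],
  ],
  twist=[
    [-0.025,-0.046,0],
    [-0.049,-0.093,0],
    [-0.074,-0.139,0],
    [-0.0984,-0.1849,0],
    [-0.0984,-0.1849,0],
  ],
)

```text
clock: 6.75
eef_pos: [0.5109, 0.1664, 0.2592]
ee_rot: [0.001, 0.857, 0.516, 0.001]
contact_force: [-1.6, 0.1, -2.3]
finger_gap: 0.009
grip_force: 59.3
```

Request:
apply_moves(
  dp=[
    [-2,8,0],
    [-6,22,0],
    [-10,38,0],
    [-14,54,0],
    [-19,70,0],
  ],
  twist=[
    [0,0,0],
    [0,0,0],
    [0,0,0],
    [0,0,0],
    [0,0,0],
  ],
)

```text
clock: 7.17
eef_pos: [0.4928, 0.2364, 0.2582]
ee_rot: [-0.001, 0.858, 0.514, -0.0]
contact_force: [0.2, 1.2, -1.6]
finger_gap: 0.009
grip_force: 59.3
```

Request:
apply_moves(
  dp=[
    [-5,18,0],
    [-10,36,0],
    [-14,54,0],
    [-19,72,0],
    [-23,90,0],
  ],
  twist=[
    [0,0,0],
    [0,0,0],
    [0,0,0],
    [0,0,0],
    [0,0,0],
  ],
)

```text
clock: 7.58
eef_pos: [0.4694, 0.3267, 0.2581]
ee_rot: [-0.001, 0.857, 0.515, -0.001]
contact_force: [-0.0, 0.4, -2.1]
finger_gap: 0.009
grip_force: 59.2
```

Request:
apply_moves(
  dp=[
    [-5,18,0],
    [-10,36,0],
    [-15,54,0],
    [-20,72,0],
    [-25,88,0],
  ],
  twist=[
    [0,0,0],
    [0,0,0],
    [0,0,0],
    [0,0,0],
    [0,0,0],
  ],
)

```text
clock: 8.0
eef_pos: [0.4443, 0.4151, 0.258]
ee_rot: [-0.001, 0.857, 0.515, -0.001]
contact_force: [1.0, -0.2, -1.9]
finger_gap: 0.0093
grip_force: 59.2
```

Request:
apply_moves(
  dp=[
    [0,2,0],
    [0,2,0],
    [0,2,0],
    [0,2,0],
    [0,2,0],
  ],
  twist=[
    [0,0,0],
    [0,0,0],
    [0,0,0],
    [0,0,0],
    [0,0,0],
  ],
)

```text
clock: 8.42
eef_pos: [0.4454, 0.4143, 0.2582]
ee_rot: [0.0, 0.858, 0.514, -0.0]
contact_force: [-0.4, 0.1, -1.4]
finger_gap: 0.0085
grip_force: 59.2
```

Run:
```python
from h import *
p,d=eyes.capture('top');cv2.imwrite('pics/t2.png',p[:,:,::-1]);W=cloud('top',d)
p2,d2=eyes.capture('scene');cv2.imwrite('pics/s3.png',p2[:,:,::-1])
for n,pp,WW in(('top',p,W),('scene',p2,cloud('scene',d2))):
    z=WW[...,2];m=(pp.min(2)>120)&(z>.155)&(z<.20)&(WW[...,0]>.42)&(WW[...,0]<.65)&(WW[...,1]>.22)&(WW[...,1]<.5)
    Q=WW[m];print(n,len(Q),Q.min(0),Q.max(0));
    if len(Q)<10: continue
    r=cv2.minAreaRect((Q[:,:2]*1000).astype(np.float32));print(r)
    A=np.c_[Q[:,:2],np.ones(len(Q))];c=np.linalg.lstsq(A,Q[:,2],rcond=None)[0]
    for _ in range(8):
        e=Q[:,2]-A@c;k=abs(e)<max(.003,np.median(abs(e)));c=np.linalg.lstsq(A[k],Q[k,2],rcond=None)[0]
    print('slopes',c,k.sum())
s=env.sense();print(s['eef_pos'],s['ee_rot'],s['contact_force'],s['dq'].round(3))
```

```text
top 6794 [0.44517227 0.27459531 0.15551348] [0.61267304 0.46978941 0.18536541]
((525.8991088867188, 372.2202453613281), (124.04084777832031, 174.1148681640625), 27.564268112182617)
slopes [-0.0005439   0.00033454  0.16032524] 3650
scene 4061 [0.4289908  0.27346475 0.15529493] [0.60869785 0.47010751 0.19963584]
((523.1283569335938, 370.18280029296875), (132.14588928222656, 175.93487548828125), 30.221336364746094)
slopes [-0.17759878 -0.12357214  0.3060426 ] 2030
[0.44513766 0.41467053 0.25823849] [7.35288741e-05 8.57614017e-01 5.14293876e-01 1.62307049e-05] [-0.34645071 -0.36608005 -2.59634757] [-0.003 -0.001 -0.004  0.002  0.001 -0.    -0.003]
```

View pics/t2.png

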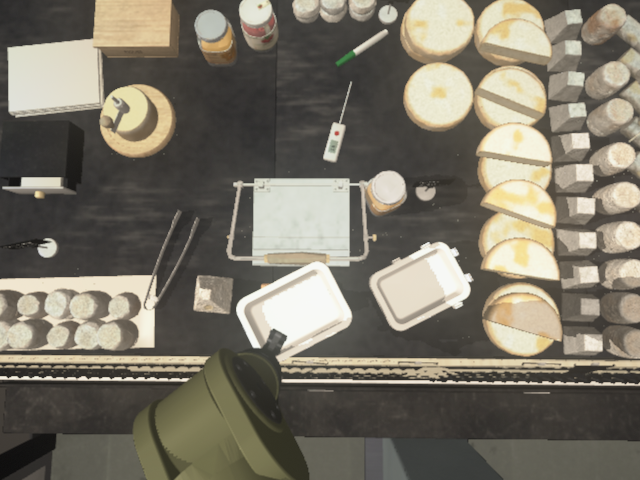

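View pics/s3.png

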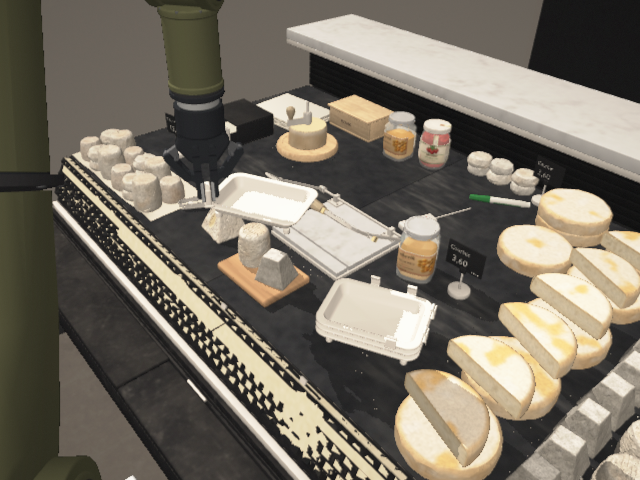

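The top view shows the held tray at about (295,309), over the board's position at (297,309), about 4 mm off centre and level. The lower stack still stands at (421,287). I'll lower it slightly, let it settle and hand in.

Request:
apply_moves(
  dp=[
    [0,2,-3],
    [0,3,-6],
    [0,3,-10],
    [0,3,-10],
    [0,3,-10],
  ],
  twist=[
    [0,0,0],
    [0,0,0],
    [0,0,0],
    [0,0,0],
    [0,0,0],
  ],
)

```text
clock: 8.93
eef_pos: [0.4445, 0.4184, 0.2475]
ee_rot: [0.0, 0.857, 0.515, -0.0]
contact_force: [-0.4, -0.9, -1.6]
finger_gap: 0.0092
grip_force: 59.2
```

Request:
apply_moves(
  dp=[
    [0,0,0],
    [0,0,0],
    [0,0,0],
    [0,0,0],
    [0,0,0],
  ],
  twist=[
    [0,0,0],
    [0,0,0],
    [0,0,0],
    [0,0,0],
    [0,0,0],
  ],
)

```text
clock: 9.35
eef_pos: [0.4447, 0.4185, 0.2482]
ee_rot: [-0.0, 0.857, 0.515, 0.0]
contact_force: [-0.3, -0.2, -1.5]
finger_gap: 0.0091
grip_force: 59.2
```

```bash
python3 -c "
from workcell import env
s=env.sense();print(s['eef_pos'],s['grip_force'],s['dq'].round(3))
print(env.finish_job())"
```

```text
[0.44469789 0.41854011 0.24818637] 59.17957127094269 [ 0.     0.001 -0.002 -0.001 -0.    -0.002  0.   ]
the job is handed in; nothing more can be done
None
```

I peeled the top tray off by its tab, lifted it clear and handed in at about 9.4 s with it held still, level and centred over the board, its centre about 15.5 cm above the counter; the lower trays looked unmoved in the pictures, and hand-in returned no verdict.

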